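# Latch the sliding-lid stock case

### The job

Close the white stock case with the draw latch on its top: pull the steel loop forward by its thumb tab, lower it over the keeper on the sliding lid and draw it back lightly until its bar is caught under the keeper's lip, then swing the lever back over centre and press it gently fully down, so that the latch pulls the lid tight. Let the latch, not your hand, move the lid: do not push it or haul it along by the loop, and do not disturb the canisters and the jar standing by.

Things in the scene. Friction and masses are not known exactly. Their poses are not given: they have to be found in the camera images.
- case: white metal case fixed to the counter, 370 x 200 x 80 mm high. Origin on the counter, directly below the lever's pivot. x axis: along the top from the lever to the keeper (roughly away from the robot), y across, z up. The top is 80 mm above the origin; it reaches from x = -165 to +22 mm, beyond it is the sliding lid, flush with it. The latch lies on top along y = 0.
- lid: flat white sliding lid over the far half of the case, 182 mm wide, black knob 31 mm high at x = 155 mm. Origin in the plane of its top, axes as the case's; 80 mm above the case's origin when fully in. It slides only along x, 0 to 13 mm out. A springy gasket holds it 13 mm out; it takes 14 N to start it inward and 1.5 N more for each mm. It carries the keeper.
- seat (a point): nominal seat of the bar's centre on the steel keeper: against the far (+x) face of its post, under its lip, 8 mm above the lid; moves with the lid. The post is 18 mm wide (y), its face 3 mm before the seat. The keeper sits in adjusting slots: the real one stands up to 4 mm nearer or farther along x than this point tells, and nothing measures that.
- lip (a point): nominal far edge of the keeper's lip, mid-thickness (same unmeasured 4 mm). The lip overhangs the post's far face by 4 mm, its underside is 12 mm and its top 16 mm above the lid; a slope leads up to it from the near side. Beyond the keeper a rubber strip 3 mm thick lies on the lid, on which the bar may rest (bar centre 6 mm above the lid).
- pivot (a point): fixed axis of the lever, along the case's y, 16 mm above the case's top
- lever (a joint): lever angle, rad. 0: fully down, handle flat and pointing to the case's -x. Grows as the handle rises and swings over to +x (1.57 upright, 2.7 at most). Stiff, damped hinge (0.05 N m), stays where left. With the loop hooked the dead centre is at about 0.27: below that the loop's pull closes the lever. Pushing it takes up to about 10 N at the handle's tip.
- handle: flat steel handle of the lever, 20 mm wide, 5 mm thick, ending in a round bead 22 mm wide and 8 mm thick; it reaches 60 mm from the pivot. Origin at the pivot. Fully down it rests on a small springy rubber stop (12 N per mm) 40 mm from the pivot.
- pin (a point): crank pin on the lever on which the loop is hinged, 18 mm from the pivot, turning with the lever: at lever angle a it is at x = -18 mm*cos(a-0.10) and 18 mm*sin(a-0.10) above the pivot
- handle_tip (a point): centre of the bead at the free end of the handle, 60 mm from the pivot
- loop: steel loop of 6 mm round bar, 46 mm wide outside, 34 mm inside. Origin at its hinge on the lever's crank pin; its x axis runs along the loop to the cross bar, z is its upper side. It swings only in the plane across y, stays at whatever angle it is left (0.03 N m) and pulls the lever along with it when drawn by its tab.
- bar (a point): centre of the loop's cross bar (6 mm round, along y), 62 mm from the loop's hinge. This bar goes under the lip of the keeper.
- tab (a point): grasp point of the loop's thumb tab, on the loop's centre line 12.5 mm beyond the bar and 22 mm above it in the loop's axes. The tab is an upright steel block 14 mm wide (y), 11 mm thick (x), its top 31 mm above the bar's centre. Take it across y from above.
- canister_tall: bystander: white canister with black knob, 72 mm across, 143 mm high, origin under its centre
- canister_short: bystander: white canister with black knob, 84 mm across, 103 mm high, origin under its centre
- glass_jar: bystander: amber glass jar, 64 mm across, 66 mm high, origin under its centre

How it is judged:
On the way:
1. the loop's bar is down beyond the keeper's post, below the lip, with the lever still up (z of bar in the frame of lid below 0.0105 m and x of bar in the frame of seat between -0.0055 and 0.012 m and value of joint lever above 1.2 rad), for 0.2 s.
At the end, for the whole second after the job is handed in: The lever is fully down (within 0.06 rad), the loop's bar is under the keeper's lip and pulls on it with more than 10 N, and the lid is drawn in to less than 9.5 mm from its innermost position (value of joint lever below 0.06 rad and x of lid in the frame of case below 0.0095 m and contact force between loop and lid above 10 N and z of bar in the frame of lid below 0.0115 m and velocity of joint lever below 0.05 rad/s); the robot touches nothing.
It fails at once if the loop is forced against the keeper or lid with more than 25 N while the robot holds or pushes the loop (contact force between the fingers and loop above 0.5 N and contact force between loop and lid above 25 N).
It fails at once if the robot presses the handle onto its stop with more than 30 N (contact force between the fingers and handle above 0.5 N and contact force between handle and case above 30 N).
It fails at once if the robot pushes the lid with more than 12 N (contact force between the arm and lid above 12 N).
It fails at once if a canister or the jar is moved by more than 15 mm (distance of any of canister_tall, canister_short, glass_jar from where it was at the start of the episode above 0.015 m).
It also fails if it takes over 72 s, if anything falls off the work surface, if the arm or the gripper's body presses on something with over 40 N, if the wrist force passes 120 N, or if a joint passes its speed limit or range.

### The arm

A 7-joint arm with a two-finger parallel gripper is mounted at the origin on the work surface. World frame = base frame: x ahead of the robot, y to its left, z up, the work surface at z = 0. Lengths are in m, angles in rad, forces in N, time in s.
With the tool pointing down it reaches from about 0.4 to 0.875 m from the base axis. Payload 19.3 kg.
Tool frame: the origin (TCP) lies midway between the tips of the shut fingers; the grasp point (between the pads) lies 19 mm behind it; z points along the fingers, y is the line along which they close (so a half turn about z gives the same grasp; the last joint's range is limited). The gripper opens to 85 mm and grips with 20 to 120 N. Pads are 22 mm wide; open, the fingers measure 114 mm over their backs; the gripper's body (76 mm by 85 mm) begins 54 mm behind the grasp point. The pads swing forward as they close: fully open they stand 13 mm farther back than shut.
Start: joints at [1.068, 0.521, -0.036, 1.599, 0.021, 1.021, -0.113], TCP at [0.262, -0.567, 0.231] pointing down, gripper open.
Joint ranges: [-2.91, 2.91], [-0.3, 2.13], [-1.5, 1.42], [0.17, 2.43], [-1.26, 4.41], [0.16, 1.93], [-2.52, 2.52]. Speed limits (rad/s): [1.89, 1.89, 2.39, 2.39, 3.01, 3.01, 3.01].

### API

Orientations are given as [roll, pitch, yaw] about the fixed x, y, z axes, in that order (R = Rz(yaw) Ry(pitch) Rx(roll)).
In Python, from workcell import * gives the robot as it stands. The module is installed in compiled form; this text tells all that it offers.
- The arm moves only by the tool play_rows, never from a script. Its argument "deltas" is a list of rows, each a list of 7 numbers: the shift along the tool's x, y, z in units of 500 mm (1.0 is 500 mm), then the turn, a rotation vector about the tool's x, y, z in units of 120 degrees (1.0 is 120 degrees), then the closure, from 0 (fully open) to 1 (shut). A call has 1 to 10 rows; each row is the pose to reach, as a shift and turn from the pose commanded when the call began, along the tool's axes at that moment; what a row does not reach only later rows make up. A row lasts 1/10 s, in which the tool goes at most 50 mm and 8.59 degrees, less where a joint would pass 70% of its speed; a pose out of reach is approached as far as the arm can. A call with a number of a shift or a turn outside -1 to 1 is refused whole. A call with a gripper value outside its range is refused whole. The fingers move at their own pace and stop on an object; "newtons" is the grip in N (left out, the last holds). Time passes only in rows, so rows that repeat a pose let the fingers close. It gives the time, the measured TCP pose, the force, the opening and the grip force at its end, in the units of the state.
- observe(): the state, without advancing time (a new reading comes with each control period).
- grab_frame(name): name is "scene" or "top" or "wrist"; returns the picture (480x640x3 uint8, red, green, blue); there is no depth.
- get_calibration(name): a dict with "fovy" (degrees; the focal length in pixels is half the picture's height over the tangent of half this angle, whatever the lens; pixels are square), "cx", "cy" (the principal point, pixels), "xyz" and "rotation" of the camera in the world. Camera axes: x right, y down, z forward; pixel columns grow to the right and rows downward; lengths in m; the calibration is good to about 2 mm. The wrist camera is an equidistant fisheye: a pixel r from the principal point sees the ray r / f radians off the axis. A picture is of the moment at which its call begins: read the wrist's pose just before it. get_calibration takes no time and is no camera call; for the wrist camera it gives the pose at the moment of the call.
- job_done(): hands the job in; it is judged then, once.
The state is a dict: "clock": time; "qpos": joint angles; "qd": joint speeds; "joint_efforts": joint torques, N m; "position": TCP position; "tool_rot": TCP orientation; "force": force on the tool from outside, world axes, zero at the start; "moment": the same for the moment, N m; "grip_width": finger opening in m; "finger_force": force on a finger pad.
Only numpy, scipy, OpenCV 4.12 (cv2) and the standard library are available. Lean on these libraries where they do the work, as an engineer would, in place of code of your own. Each camera call takes 0.05 s, during which the arm holds its last target. There are 200 camera calls.

## Working session

There is one attempt and no reset: what is moved stays moved. The work goes in short steps, Python scripts to look and compute and a tool call to move; the robot and the scene stay as the last step left them, time stands still between calls to the robot, and variables do not carry over. Pictures are saved under pics/ and viewed, at most 10 in all, crops included, and the job is handed in when it is done.

Besides the shell and the picture viewer there is one more tool, called as name(argument=value, ...), one argument or row to a line, values as JSON. play_rows: Moves the arm, as the interface text tells. Its arguments: {"type":"object","properties":{"deltas":{"type":"array"},"newtons":{"type":"number"}},"required":["deltas"]}

```bash
mkdir -p pics
python3 - <<'E'
from workcell import *
import cv2,numpy as np
print(observe())
for n in ("scene","top"):
    im=grab_frame(n); cv2.imwrite(f"pics/{n}0.png",im[:,:,::-1]); c=get_calibration(n); print(n,c)
print(get_calibration("wrist"))
E
```

```text
{'clock': 0.0, 'qpos': array([ 1.0678189 ,  0.52201468, -0.03634412,  1.59997527,  0.02121732,
        1.02110799, -0.11278778]), 'qd': array([-0.00126933, -0.00132247,  0.00035191, -0.00018956, -0.0003263 ,
        0.00055379, -0.00121694]), 'joint_efforts': array([-4.36147557e-04, -9.27111769e+01,  1.97946690e+00, -3.69927013e+01,
        1.77084259e-02,  8.13615101e-03, -8.25269376e-05]), 'position': array([ 0.26195642, -0.56709541,  0.23073685]), 'tool_rot': array([-3.14047626e+00,  8.59713030e-05,  4.32802681e-01]), 'force': array([ 0.68124775,  0.15001012, -0.36912148]), 'moment': array([-0.05749628, -0.0151432 , -0.01947393]), 'finger_force': 0.0, 'grip_width': 0.08517505770328411}
scene {'fovy': 52.344183563536646, 'cx': 327.03724235805686, 'cy': 248.85208393982828, 'xyz': array([0.99446539, 0.68133873, 0.69273715]), 'rotation': array([-2.23567474, -0.01069444,  2.58300717])}
top {'fovy': 43.999161374414676, 'cx': 306.60024378063775, 'cy': 244.384014615326, 'xyz': array([0.41392442, 0.02844634, 1.28994506]), 'rotation': array([-2.98360812,  0.01013463, -1.59650583])}
{'fovy': 65.70646984690485, 'cx': 324.61963921883984, 'cy': 241.09948621641962, 'xyz': array([ 0.33139937, -0.53342804,  0.37448737]), 'rotation': array([ 2.83466408e+00,  1.14857488e-03, -1.13839154e+00])}
```

View pics/scene0.png

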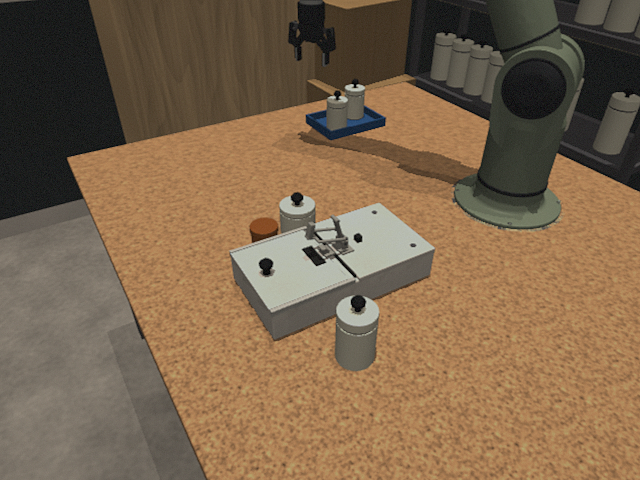

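View pics/top0.png

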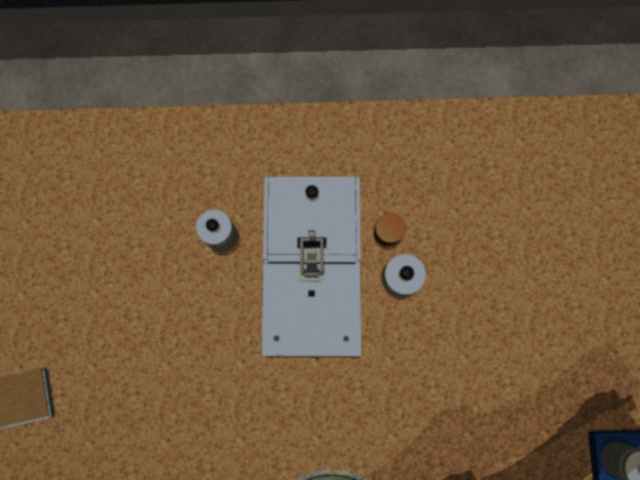

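The scene view shows the case centred near (333,265), with the latch at (330,238), lever up, and the loop tab at (311,232). In the top view the case spans (262,177)-(361,356), with the latch at (312,258), its tab near (312,235), and the lid knob at (312,191). Canisters are at (214,228) and (405,275), and the jar is at (391,228).

```bash
cat > h.py <<'E'
from workcell import *
import cv2,numpy as np
from scipy.spatial.transform import Rotation as Ro
def ray(n,u,v,c=None):
    c=c or get_calibration(n); f=240/np.tan(np.radians(c['fovy']/2))
    a=np.array([u-c['cx'],v-c['cy']])/f
    if n=='wrist':
        t=np.linalg.norm(a); d=np.r_[a/t*np.sin(t),np.cos(t)]
    else: d=np.r_[a,1]/np.linalg.norm(np.r_[a,1])
    return np.array(c['xyz']),Ro.from_euler('xyz',c['rotation']).as_matrix()@d
def onz(n,u,v,z,c=None):
    p,d=ray(n,u,v,c); return p+d*(z-p[2])/d[2]
def two(a,b):
    (p,d),(q,e)=a,b
    s=np.linalg.lstsq(np.c_[d,-e],q-p,rcond=None)[0]
    return (p+d*s[0]+q+e*s[1])/2, np.linalg.norm(p+d*s[0]-q-e*s[1])
E
python3 - <<'E'
from h import *
T=cv2.imread('pics/top0.png');S=cv2.imread('pics/scene0.png')
a=cv2.resize(T[220:310,270:355],None,fx=4.7,fy=6,interpolation=3)
a=cv2.resize(T[220:310,265:365],(400,360),interpolation=3);b=cv2.resize(S[205:285,280:380],(400,320),interpolation=3)
o=np.zeros((360,800,3),np.uint8);o[:,:400]=a;o[:320,400:]=b;cv2.imwrite('pics/c1.png',o)
hsv=cv2.cvtColor(T,cv2.COLOR_BGR2HSV);m=((hsv[...,1]<60)&(hsv[...,2]>90)).astype(np.uint8)
m[:150]=0
m=cv2.morphologyEx(m,cv2.MORPH_CLOSE,np.ones((5,5)))
for c in cv2.findContours(m,0,2)[0]:
    if cv2.contourArea(c)>300:
        r=cv2.minAreaRect(c);print(cv2.contourArea(c),r)
        if cv2.contourArea(c)>9000:
            P=[onz('top',*p,.08) for p in cv2.boxPoints(r)];print(np.round(P,4))
E
```

```text
1264.0 ((405.0, 274.0), (40.0, 40.0), 90.0)
938.5 ((213.35296630859375, 226.4117889404297), (34.440059661865234, 35.41019821166992), 75.96376037597656)
17363.5 ((311.0, 266.0), (180.0, 100.0), 90.0)
[[ 0.7551  0.1279  0.08  ]
 [ 0.7491 -0.0821  0.08  ]
 [ 0.3779 -0.0672  0.08  ]
 [ 0.383   0.1329  0.08  ]]
```

View pics/c1.png

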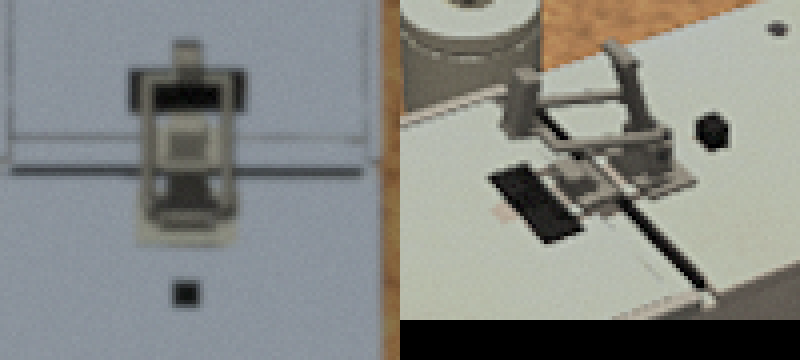

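The crop shows the latch in both views. In the top view the tab is at (311.8,232), the handle bead at (311.8,273.7) and the stop at (311.8,293). In the scene view the tab top is at (311.2,223.7) and the bead at (333,216), so the loop is roughly horizontal above the keeper and the lever is near upright.

```bash
cat >> h.py <<'E'
YAW=None
E
python3 - <<'E'
from h import *
st=onz('top',311.75,293.2,.088); print('stop',st)
for n,a,b in (('tabtop',(311.75,231.7),(311.2,223.7)),('bead',(311.75,273.5),(333,216.5))):
    print(n,two(ray('top',*a),ray('scene',*b)))
# case edges subpixel
T=cv2.cvtColor(cv2.imread('pics/top0.png'),cv2.COLOR_BGR2HSV)
s=T[...,1].astype(float)
L=[];Rr=[]
for v in range(285,350,4):
    r=s[v]; i=np.where(r[240:300]<60)[0][0]+240; j=np.where(r[320:385]<60)[0][-1]+320
    L.append((i-.5,v));Rr.append((j+.5,v))
for e in (L,Rr):
    P=np.array([onz('top',u,v,.08) for u,v in e]);k=np.polyfit(P[:,0],P[:,1],1);print(k,np.polyval(k,.53))
print('near edge',[onz('top',u,355.5,.08)[:2] for u in (270,350)])
print('knob',onz('top',312,191.5,.11),'seatgap',onz('top',312,263,.08))
for n,u,v,z in (('tall',213.4,226.4,.143),('short',405,274,.103),('jar',391,228,.066)): print(n,onz('top',u,v,z))
E
```

```text
stop [0.5054502  0.02785997 0.088     ]
tabtop (array([0.61650674, 0.0261539 , 0.16076573]), np.float64(0.005040472812670047))
bead (array([0.54780397, 0.02034253, 0.14737611]), np.float64(0.021873405955697492))
[-0.01876121  0.13938746] 0.12944401481365553
[-0.03999282 -0.0511341 ] -0.07233029466836047
near edge [array([0.38352038, 0.11487595]), array([ 0.37944526, -0.04529702])]
knob [0.71107785 0.02174673 0.11      ] seatgap [0.56796964 0.02566633 0.08      ]
tall [0.63773053 0.21779657 0.143     ]
short [ 0.53780604 -0.15998281  0.103     ]
jar [ 0.63905926 -0.14161935  0.066     ]
```

```bash
cat >> h.py <<'E'
YAW=-.028; O=np.array([.546,.0268,0])
CW=Ro.from_euler('z',YAW).as_matrix()
def c2w(p): return O+CW@np.array(p)
def w2c(p): return CW.T@(np.array(p)-O)
def delta(pw,rot):
    s=observe(); R0=Ro.from_euler('xyz',s['tool_rot'])
    return np.round(R0.inv().apply(np.array(pw)-s['position'])/.5,4), np.round((R0.inv()*Ro.from_euler('xyz',rot)).as_rotvec()/np.radians(120),4)
E
python3 - <<'E'
from h import *
print(delta([.33,-.27,.30],[np.pi,0,.433])); print(delta(c2w([.06,0,.30]),[np.pi,0,YAW]))
E
```

```text
(array([ 0.3727, -0.4826, -0.138 ]), array([-0.0005,  0.    , -0.0001]))
(array([ 1.1213, -0.7869, -0.1377]), array([-5.0e-04,  1.0e-04,  2.2e-01]))
```

play_rows(
  deltas=[
    [0.1,-0.07,-0.14,0,0,0.05,0],
    [0.56,-0.39,-0.14,0,0,0.22,0],
    [0.56,-0.39,-0.14,0,0,0.22,0],
    [0.56,-0.39,-0.14,0,0,0.22,0],
    [0.56,-0.39,-0.14,0,0,0.22,0],
    [0.56,-0.39,-0.14,0,0,0.22,0],
    [0.56,-0.39,-0.14,0,0,0.22,0],
    [0.56,-0.39,-0.14,0,0,0.22,0],
    [0.56,-0.39,-0.14,0,0,0.22,0],
  ],
)

```text
clock: 1.0
position: [0.4359, -0.2705, 0.3014]
tool_rot: [-3.141, -0.0, -0.024]
force: [-1.0, -1.3, -0.7]
grip_width: 0.0854
finger_force: 0.0
```

Run:
```python
from h import *
s=observe();print(s['position'],s['tool_rot'],s['clock'])
print(delta(c2w([.06,0,.30]),[np.pi,0,YAW]))
```

```text
[ 0.4358583  -0.27054951  0.30143095] [-3.14107902e+00 -4.49061413e-04 -2.37272013e-02] 1.0
(array([ 0.3261, -0.5992,  0.0033]), array([-0.0002, -0.0002,  0.002 ]))
```

play_rows(
  deltas=[
    [0.326,-0.6,0.003,0,0,0.002,0],
    [0.326,-0.6,0.003,0,0,0.002,0],
    [0.326,-0.6,0.003,0,0,0.002,0],
    [0.326,-0.6,0.003,0,0,0.002,0],
    [0.326,-0.6,0.003,0,0,0.002,0],
    [0.326,-0.6,0.003,0,0,0.002,0],
    [0.326,-0.6,0.003,0,0,0.002,0],
    [0.326,-0.6,0.003,0,0,0.002,0],
    [0.326,-0.6,0.003,0,0,0.002,0],
    [0.326,-0.6,0.003,0,0,0.002,0],
  ],
)

```text
clock: 2.0
position: [0.6056, 0.0204, 0.2996]
tool_rot: [3.141, 0.001, -0.034]
force: [-0.5, -0.5, 0.3]
grip_width: 0.0851
finger_force: 0.0
```

Run:
```python
from h import *
s=observe();print(s['position'],s['tool_rot'],s['clock'],s['force'])
c=get_calibration('wrist');im=grab_frame('wrist');print(c,w2c(c['xyz']))
import pickle;pickle.dump(c,open('w1.pkl','wb'))
cv2.imwrite('pics/w1.png',im[:,:,::-1])
```

```text
[0.60558609 0.02039556 0.29955234] [ 3.14073503e+00  5.26154247e-04 -3.43483745e-02] 2.0 [-0.51066436 -0.51970358  0.28929007]
{'fovy': 65.70646984690485, 'cx': 324.61963921883984, 'cy': 241.09948621641962, 'xyz': array([0.6820841 , 0.01931185, 0.44319546]), 'rotation': array([ 2.83412799e+00, -8.53787950e-04, -1.60547674e+00])} [ 0.1362404  -0.00367536  0.44319546]
```

View pics/w1.png

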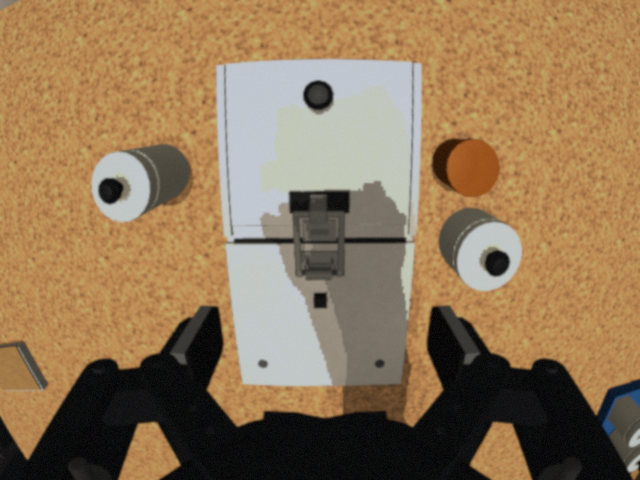

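The wrist view shows the whole latch at (320,235): tab near (318,208), rubber strip (320,201), stop (320,300), near case corners (242,384) and (402,384).

Run:
```python
from h import *
import pickle;c=pickle.load(open('w1.pkl','rb'))
W=cv2.imread('pics/w1.png')
a=cv2.resize(W[180:305,270:370],(480,600),interpolation=3)
a=cv2.convertScaleAbs(a,alpha=1.4,beta=10)
cv2.imwrite('pics/c2.png',a)
for n,u,v,z in (('stop',320,300,.0875),('nl',242.5,384,.08),('nr',402,384,.08),('fl',218,66,.08),('fr',421,64,.08),('gapfar',320,239,.08),('gapnear',320,242,.08),('stripfar',320,191,.083),('stripnear',300,212,.083),('knob',318,95,.111),('screwL',263,363,.08),('screwR',379.5,363.5,.08)):
    p=onz('wrist',u,v,z,c);print(n,np.round(p,4),np.round(w2c(p),4))
```

```text
stop [0.5035 0.0301 0.0875] [-0.0426  0.0021  0.0875]
nl [0.3812 0.1332 0.08  ] [-0.1678  0.1018  0.08  ]
nr [ 0.3745 -0.068   0.08  ] [-0.1688 -0.0995  0.08  ]
fl [0.7504 0.1212 0.08  ] [0.2017 0.1001 0.08  ]
fr [ 0.7447 -0.0773  0.08  ] [ 0.2015 -0.0985  0.08  ]
gapfar [0.5692 0.0276 0.08  ] [0.0232 0.0015 0.08  ]
gapnear [0.566  0.0278 0.08  ] [0.02   0.0015 0.08  ]
stripfar [0.6195 0.0257 0.083 ] [0.0735 0.001  0.083 ]
stripnear [0.599  0.0464 0.083 ] [0.0524 0.0211 0.083 ]
knob [0.7108 0.0238 0.111 ] [0.1648 0.0016 0.111 ]
screwL [0.4153 0.1026 0.08  ] [-0.1327  0.0721  0.08  ]
screwR [ 0.41   -0.0377  0.08  ] [-0.1342 -0.0683  0.08  ]
```

View pics/c2.png

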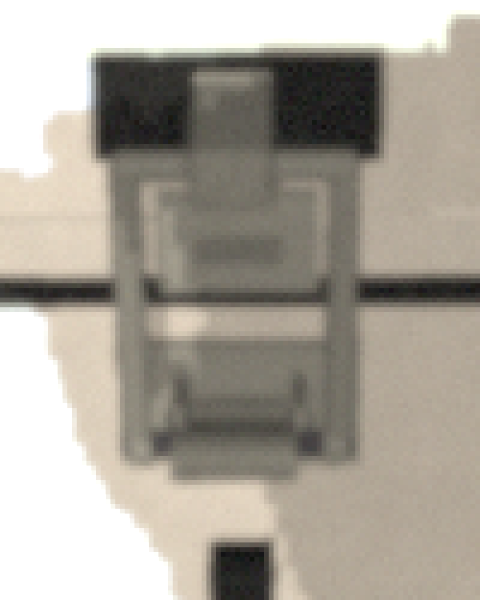

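The enlarged crop shows the tab from (232,70) to (232,205), the loop bar at y≈168, its hinge at y≈440, the handle bead at (235,465), and the keeper top around (238,245).

```bash
sed -i 's/^YAW=-.028.*/YAW=-.0285; O=np.array([.544,.028,0])/' h.py
python3 - <<'E'
from h import *
import pickle;c=pickle.load(open('w1.pkl','rb'))
k=lambda x,y:ray('wrist',270+x/4.8,180+y/4.8,c)
s=lambda x,y:ray('scene',280+(x-400)/4,205+y/4)
t=lambda x,y:ray('top',265+x/4,220+y/4)
for n,a,b in (('barL',k(118,165),s(545,148)),('bead',k(235,465),s(615,48)),('tabtop',k(232,195),s(525,73)),('pinL',k(138,445),s(662,140)),
 ('tabtop TW',k(232,195),t(187,47)),):
    p,e=two(a,b);print(n,np.round(w2c(p)*1000,1),round(e*1000,1))
def onyc(r,y):  # intersect with case plane y
    p,d=w2c(r[0]),CW.T@r[1]; return np.round((p+d*(y-p[1])/d[1])*1000,1)
print('scene only: bead',onyc(s(615,48),0),'tabtop',onyc(s(525,73),0),'tabnearbottom',onyc(s(520,135),.007),'pinL',onyc(s(662,140),.02),'barL',onyc(s(545,148),.023),'armfar',onyc(s(545,100),-.02))
for n,r,z in(('tabtop',k(232,200),.15),('bar',k(235,168),.12),('lip',k(238,205),.096),('pin',k(235,445),.113)):
    p=r[0]+r[1]*(z-r[0][2])/r[1][2];print(n,np.round(w2c(p)*1000,1))
E
```

```text
barL [ 66.5  20.5 129.2] 6.8
bead [1.81e+01 1.00e-01 1.58e+02] 3.1
tabtop [ 67.2  -0.2 159.9] 4.0
pinL [  2.   20.5 109.6] 3.3
tabtop TW [ 70.8  -0.6 181.5] 1.2
scene only: bead [ 19.7   0.  157.6] tabtop [ 69.5   0.  160.1] tabnearbottom [ 76.4   7.  130.5] pinL [  3.4  20.  108.9] barL [ 71.6  23.  131.5] armfar [ 47.5 -20.  123.9]
tabtop [ 61.8   0.6 150. ]
bar [ 60.2   0.5 120. ]
lip [46.7  0.4 96. ]
pin [  1.6   1.3 113. ]
```

```bash
cat >> h.py <<'E'
H=np.array([0,0,.096])
def tool(th,a,lam,gz=.026,back=0,gx=.0745):
    "TCP world + rot for loop angle th, lever a, tool lean lam"
    pin=H+.018*np.array([-np.cos(a-.1),0,np.sin(a-.1)])
    g=pin+np.array([gx*np.cos(th)-gz*np.sin(th),0,gx*np.sin(th)+gz*np.cos(th)])
    t=g+(.019-back)*np.array([-np.sin(lam),0,-np.cos(lam)])
    return c2w(t),[np.pi,lam,YAW]
def show():
    s=observe();R=Ro.from_euler('xyz',s['tool_rot']);print('t',s['clock'],'tcp case',np.round(w2c(s['position'])*1e3,1),'lean',np.round(s['tool_rot'],3),'F',np.round(CW.T@s['force'],1),'w',round(s['grip_width']*1e3,1),'ff',s['finger_force'])
E
python3 - <<'E'
from h import *
show()
print(delta(*tool(.245,1.85,-.4,back=.05))); print(delta(*tool(.245,1.85,-.4)))
E
```

```text
t 2.05 tcp case [ 61.7  -5.8 299.7] lean [ 3.141  0.    -0.035] F [-1.  -0.6  0.2] w 85.7 ff 0.0
(array([-0.0093, -0.0117,  0.2284]), array([ 0.0009,  0.1911, -0.0028]))
(array([ 0.0297, -0.012 ,  0.3204]), array([ 0.0009,  0.1911, -0.0028]))
```

play_rows(
  deltas=[
    [-0.009,-0.012,0.228,0.001,0.191,-0.003,0.35],
    [-0.009,-0.012,0.228,0.001,0.191,-0.003,0.35],
    [-0.009,-0.012,0.228,0.001,0.191,-0.003,0.35],
    [-0.009,-0.012,0.228,0.001,0.191,-0.003,0.35],
    [-0.009,-0.012,0.228,0.001,0.191,-0.003,0.35],
    [-0.009,-0.012,0.228,0.001,0.191,-0.003,0.35],
  ],
  newtons=25,
)

```text
clock: 2.65
position: [0.6014, 0.0276, 0.1863]
tool_rot: [3.141, -0.399, -0.027]
force: [1.4, -0.2, 1.4]
grip_width: 0.0554
finger_force: 0.0
```

Run:
```python
from h import *
show()
print(delta(*tool(.245,1.85,-.4)))
c=get_calibration('wrist');im=grab_frame('wrist');import pickle;pickle.dump(c,open('w2.pkl','wb'))
print(c)
cv2.imwrite('pics/w2.png',im[:,:,::-1])
cv2.imwrite('pics/c3.png',cv2.resize(im[130:430,120:520,::-1],(800,600),interpolation=3))
```

```text
t 2.65 tcp case [ 57.4   1.3 186.3] lean [ 3.141 -0.399 -0.027] F [ 1.4 -0.1  1.4] w 55.4 ff 0.0
(array([-0.0011,  0.0026,  0.1011]), array([-0.0002,  0.0005,  0.0008]))
{'fovy': 65.70646984690485, 'cx': 324.61963921883984, 'cy': 241.09948621641962, 'xyz': array([0.61645442, 0.02864023, 0.34882269]), 'rotation': array([-3.04951132e+00, -1.92823924e-04, -1.59790767e+00])}
```

View pics/c3.png

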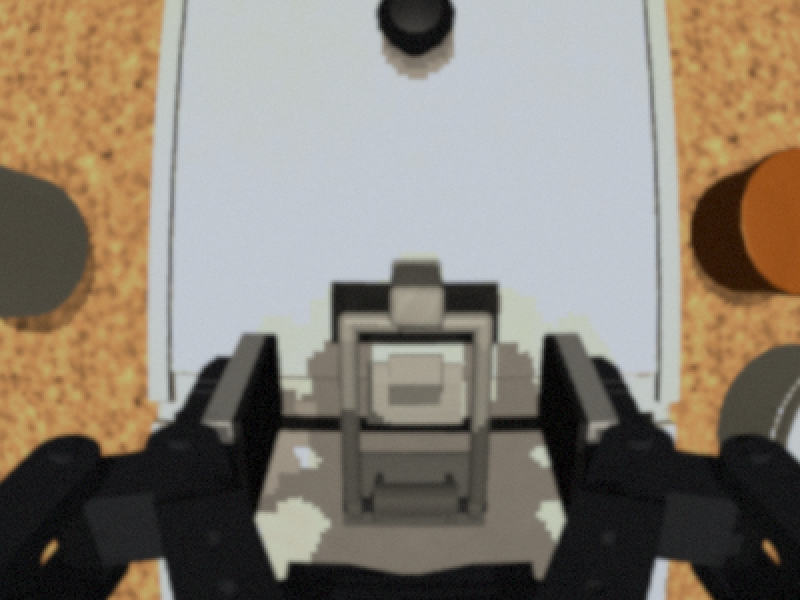

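The view is almost overhead: tab top face is centred at crop (417,307), between the pads (278 and 541). The bar is at y≈323 and the keeper's lip far edge at about (415,355), with its slope dark at y 383-403.

Run:
```python
from h import *
import pickle;c=pickle.load(open('w2.pkl','rb'))
for n,x,y,z in (('tabtop',417,307,.161),('lipfar',415,355,.096),('lipnear',415,383,.096),('slopenear',415,403,.084),('gap',250,423,.08),('gap2',560,423,.08),('stripfar',415,284,.083),('stripnear',345,343,.083),('bar',417,324,.129),('hinge',415,500,.114),('knob',416,10,.111),('edgeL',152,380,.08),('edgeR',678,380,.08)):
    print(n,np.round(w2c(onz('wrist',120+x/2,130+y/2,z,c))*1e3,1))
```

```text
tabtop [ 68.3   0.7 161. ]
lipfar [50.5  0.7 96. ]
lipnear [40.8  0.7 96. ]
slopenear [32.1  0.5 84. ]
gap [22.8 61.3 80. ]
gap2 [ 23.1 -52.9  80. ]
stripfar [74.8  0.6 83. ]
stripnear [53.5 25.6 83. ]
bar [ 62.5   0.4 129. ]
hinge [  4.5   0.7 114. ]
knob [166.7   0.5 111. ]
edgeL [37.4 99.5 80. ]
edgeR [ 37.4 -99.1  80. ]
```

play_rows(
  deltas=[
    [-0.001,0.0015,0.05,0,0,0,0.35],
    [-0.001,0.0015,0.08,0,0,0,0.35],
    [-0.001,0.0015,0.1,0,0,0,0.35],
    [-0.001,0.0015,0.1,0,0,0,0.35],
    [-0.001,0.0015,0.1,0,0,0,1],
    [-0.001,0.0015,0.1,0,0,0,1],
    [-0.001,0.0015,0.1,0,0,0,1],
    [-0.001,0.0015,0.1,0,0,0,1],
    [-0.001,0.0015,0.1,0,0,0,1],
    [-0.001,0.0015,0.1,0,0,0,1],
  ],
  newtons=25,
)

```text
clock: 3.7
position: [0.6209, 0.0264, 0.1403]
tool_rot: [-3.141, -0.401, -0.027]
force: [1.8, -4.8, 1.6]
grip_width: 0.0134
finger_force: 28.5
```

Run:
```python
from h import *
show()
print(delta(*tool(.245,1.85,-.4)))
for th,a,l in ((.2,2.0,-.36),(0,2.05,-.2),(-.2,2.05,0),(-.3,2.05,.08),(-.4,2.05,.15)):print(delta(*tool(th,a,l)))
```

```text
t 3.7 tcp case [ 76.9   0.6 140.3] lean [-3.141 -0.401 -0.027] F [ 1.9 -4.7  1.6] w 13.4 ff 28.522806465625763
(array([-0.0013,  0.0012,  0.0013]), array([-0.0004, -0.0005,  0.0006]))
(array([0.0026, 0.0012, 0.0115]), array([-0.0004, -0.0196,  0.0006]))
(array([-0.001 ,  0.0012,  0.0435]), array([-0.0004, -0.096 ,  0.0007]))
(array([-0.0135,  0.0012,  0.0724]), array([-0.0003, -0.1915,  0.0007]))
(array([-0.0211,  0.0012,  0.0861]), array([-0.0003, -0.2297,  0.0007]))
(array([-0.0298,  0.0012,  0.0992]), array([-2.000e-04, -2.631e-01,  7.000e-04]))
```

play_rows(
  deltas=[
    [0.0013,0,0.006,0,-0.01,0,1],
    [0.0026,0,0.0115,0,-0.0196,0,1],
    [0.001,0,0.027,0,-0.058,0,1],
    [-0.001,0,0.0435,0,-0.096,0,1],
    [-0.007,0,0.058,0,-0.144,0,1],
    [-0.0135,0,0.0724,0,-0.1915,0,1],
    [-0.0135,0,0.0724,0,-0.1915,0,1],
  ],
)

```text
clock: 4.4
position: [0.6291, 0.0259, 0.1029]
tool_rot: [-3.141, 0.005, -0.027]
force: [1.6, -4.9, 2.8]
grip_width: 0.013
finger_force: 28.9
```

Run:
```python
from h import *
show()
for th,a,l in ((-.2,2.05,0),(-.3,2.05,.08),(-.4,2.05,.15),(-.43,2.0,.17),(-.41,1.8,.17)):print(delta(*tool(th,a,l)))
```

```text
t 4.4 tcp case [ 85.2   0.4 102.9] lean [-3.141  0.005 -0.027] F [ 1.7 -4.8  2.8] w 13.0 ff 28.872965276241302
(array([-0.0006,  0.0007, -0.0031]), array([-0.0002,  0.0022,  0.0006]))
(array([-0.0022,  0.0007,  0.0125]), array([-0.0002, -0.036 ,  0.0006]))
(array([-0.005 ,  0.0007,  0.028 ]), array([-0.0002, -0.0694,  0.0006]))
(array([-0.0078,  0.0007,  0.032 ]), array([-0.0002, -0.0789,  0.0006]))
(array([-0.0146,  0.0007,  0.0272]), array([-0.0002, -0.0789,  0.0006]))
```

play_rows(
  deltas=[
    [-0.001,0,0.006,0,-0.018,0,1],
    [-0.002,0,0.0125,0,-0.036,0,1],
    [-0.0035,0,0.02,0,-0.053,0,1],
    [-0.005,0,0.027,0,-0.069,0,1],
    [-0.005,0,0.027,0,-0.069,0,1],
    [-0.005,0,0.027,0,-0.069,0,1],
  ],
)

```text
clock: 5.0
position: [0.6265, 0.0262, 0.0906]
tool_rot: [3.141, 0.142, -0.026]
force: [3.9, -5.7, 2.5]
grip_width: 0.013
finger_force: 28.8
```

Run:
```python
from h import *
show()
im=grab_frame('scene');c=get_calibration('wrist');w=grab_frame('wrist')
import pickle;pickle.dump(c,open('w3.pkl','wb'))
o=np.zeros((600,800,3),np.uint8)
o[:320,:400]=cv2.resize(im[205:285,280:380,::-1],(400,320),interpolation=3)
o[:,400:]=cv2.resize(w[150:350,255:388,::-1],(400,600),interpolation=3)
cv2.imwrite('pics/c4.png',o)
for th,a,l in ((-.4,2.05,.15),(-.43,2.0,.17),(-.42,1.8,.17),(-.42,1.6,.17)):print(delta(*tool(th,a,l)))
```

```text
t 5.0 tcp case [82.6  0.5 90.6] lean [ 3.141  0.142 -0.026] F [ 4.1 -5.6  2.5] w 13.0 ff 28.80776345729828
(array([0.0005, 0.0011, 0.0037]), array([ 0.0005, -0.0038,  0.0011]))
(array([-0.0017,  0.0011,  0.008 ]), array([ 0.0005, -0.0134,  0.0011]))
(array([-0.0089,  0.0011,  0.0058]), array([ 0.0005, -0.0134,  0.0011]))
(array([-0.0161,  0.0011,  0.0066]), array([ 0.0005, -0.0134,  0.0011]))
```

View pics/c4.png

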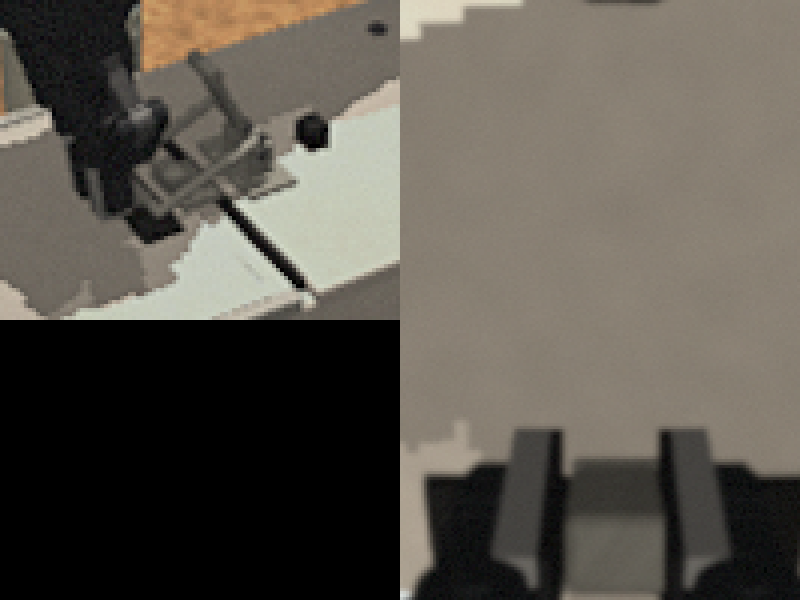

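The picture shows the tab held between the pads at (615,540), with the loop sloping down over the keeper and its bar near the rubber strip.

play_rows(
  deltas=[
    [0,0,0.004,0,-0.007,0,1],
    [-0.001,0,0.007,0,-0.013,0,1],
    [-0.001,0,0.007,0,-0.013,0,1],
    [-0.001,0,0.007,0,-0.013,0,1],
  ],
)

```text
clock: 5.5
position: [0.6256, 0.0262, 0.0874]
tool_rot: [3.141, 0.169, -0.026]
force: [4.3, -6.6, 2.1]
grip_width: 0.0132
finger_force: 28.9
```

Run:
```python
from h import *
show()
for th,a,l in ((-.43,2.0,.17),(-.42,1.8,.17)):print(delta(*tool(th,a,l)))
```

```text
t 5.5 tcp case [81.7  0.5 87.4] lean [ 3.141  0.169 -0.026] F [ 4.5 -6.5  2.1] w 13.2 ff 28.934231400489807
(array([-0.0008,  0.0011,  0.0012]), array([ 0.0005, -0.0005,  0.0011]))
(array([-0.0081,  0.0011, -0.0008]), array([ 0.0005, -0.0005,  0.0011]))
```

play_rows(
  deltas=[
    [0,0,0.002,0,0,0,1],
    [0,0,0.003,0,0,0,1],
    [0,0,0.003,0,0,0,1],
  ],
)

```text
clock: 5.8
position: [0.6256, 0.0262, 0.0868]
tool_rot: [3.141, 0.168, -0.026]
force: [2.7, -6.4, 11.5]
grip_width: 0.0134
finger_force: 30.2
```

Run:
```python
from h import *
show()
```

```text
t 5.8 tcp case [81.6  0.6 86.8] lean [ 3.141  0.168 -0.026] F [ 2.8 -6.3 11.5] w 13.4 ff 30.173449516296387
```

play_rows(
  deltas=[
    [0,0,-0.002,0,0,0,1],
    [-0.004,0,-0.0013,0,0,0,1],
    [-0.008,0,-0.0007,0,0,0,1],
    [-0.012,0,0,0,0,0,1],
    [-0.012,0,0,0,0,0,1],
  ],
)

```text
clock: 6.3
position: [0.6198, 0.0263, 0.0873]
tool_rot: [3.141, 0.168, -0.026]
force: [4.6, -5.4, 3.2]
grip_width: 0.0133
finger_force: 29.0
```

Run:
```python
from h import *
show()
```

```text
t 6.3 tcp case [75.8  0.5 87.3] lean [ 3.141  0.168 -0.026] F [ 4.8 -5.2  3.2] w 13.3 ff 29.03766095638275
```

play_rows(
  deltas=[
    [-0.003,0,0.0005,0,0,0,1],
    [-0.005,0,0.001,0,0,0,1],
    [-0.005,0,0.001,0,0,0,1],
  ],
)

```text
clock: 6.6
position: [0.6171, 0.0264, 0.0871]
tool_rot: [3.141, 0.168, -0.026]
force: [4.5, -5.9, 3.5]
grip_width: 0.0139
finger_force: 29.0
```

play_rows(
  deltas=[
    [-0.002,0,0.0004,0,0,0,1],
    [-0.003,0,0.0006,0,0,0,1],
    [-0.003,0,0.0006,0,0,0,1],
  ],
)

```text
clock: 6.9
position: [0.6154, 0.0264, 0.087]
tool_rot: [3.141, 0.169, -0.026]
force: [4.2, -5.8, 2.3]
grip_width: 0.0138
finger_force: 28.9
```

play_rows(
  deltas=[
    [-0.001,0,0.0002,0,0,0,1],
    [-0.002,0,0.0004,0,0,0,1],
    [-0.002,0,0.0004,0,0,0,1],
  ],
)

```text
clock: 7.2
position: [0.6144, 0.0264, 0.0869]
tool_rot: [3.141, 0.169, -0.026]
force: [3.3, -6.3, 0.7]
grip_width: 0.0136
finger_force: 28.9
```

play_rows(
  deltas=[
    [-0.001,0,0.0002,0,0,0,1],
    [-0.002,0,0.0004,0,0,0,1],
    [-0.002,0,0.0004,0,0,0,1],
  ],
)

```text
clock: 7.5
position: [0.6137, 0.0265, 0.087]
tool_rot: [3.141, 0.168, -0.026]
force: [6.9, -6.6, 0.5]
grip_width: 0.0132
finger_force: 28.8
```

play_rows(
  deltas=[
    [-0.001,0,0.0002,0,0,0,1],
    [-0.001,0,0.0002,0,0,0,1],
  ],
)

```text
clock: 7.7
position: [0.6137, 0.0265, 0.0871]
tool_rot: [3.141, 0.167, -0.026]
force: [9.1, -7.0, 0.9]
grip_width: 0.0133
finger_force: 28.9
```

Run:
```python
from h import *
show()
for a in (1.3,1.4,1.5,1.6,1.7): print(a,np.round((w2c(tool(-.42,a,.168)[0]))*1e3,1))
```

```text
t 7.7 tcp case [69.7  0.5 87.1] lean [ 3.141  0.167 -0.026] F [ 9.3 -6.7  0.9] w 13.3 ff 28.853960931301117
1.3 [68.9 -0.  87.4]
1.4 [70.6 -0.  88. ]
1.5 [72.4  0.  88.4]
1.6 [74.2  0.  88.6]
1.7 [76.  -0.  88.6]
```

play_rows(
  deltas=[
    [0,0,0,0,0,0,0.6],
    [0,0,0,0,0,0,0.6],
    [0,0,0,0,0,0,0.6],
    [0,0,0,0,0,0,0.6],
    [0,0,-0.03,0,0,0,0.6],
    [0,0,-0.1,0,0,0,0.6],
    [0,0,-0.2,0,0,0,0.6],
    [0,0,-0.27,0,0,0,1],
    [0,0,-0.27,0,0,0,1],
  ],
)

```text
clock: 8.6
position: [0.638, 0.0272, 0.2252]
tool_rot: [-3.14, 0.165, -0.026]
force: [0.5, -0.1, -0.3]
grip_width: 0.0061
finger_force: 0.0
```

Run:
```python
from h import *
show()
im=grab_frame('scene');c=get_calibration('wrist');w=grab_frame('wrist')
import pickle;pickle.dump(c,open('w4.pkl','wb'));print(c['xyz'],c['rotation'])
o=np.zeros((600,800,3),np.uint8)
o[:320,:400]=cv2.resize(im[205:285,280:380,::-1],(400,320),interpolation=3)
o[:,400:]=cv2.resize(w[180:480,225:425,::-1],(400,600),interpolation=3)
cv2.imwrite('pics/c5.png',o)
```

```text
t 8.6 tcp case [ 94.    1.9 225.2] lean [-3.14   0.165 -0.026] F [ 0.5 -0.1 -0.3] w 6.1 ff 0.0
[0.73584769 0.02573703 0.35115885] [ 2.66669699e+00  1.44220641e-03 -1.59702718e+00]
```

View pics/c5.png

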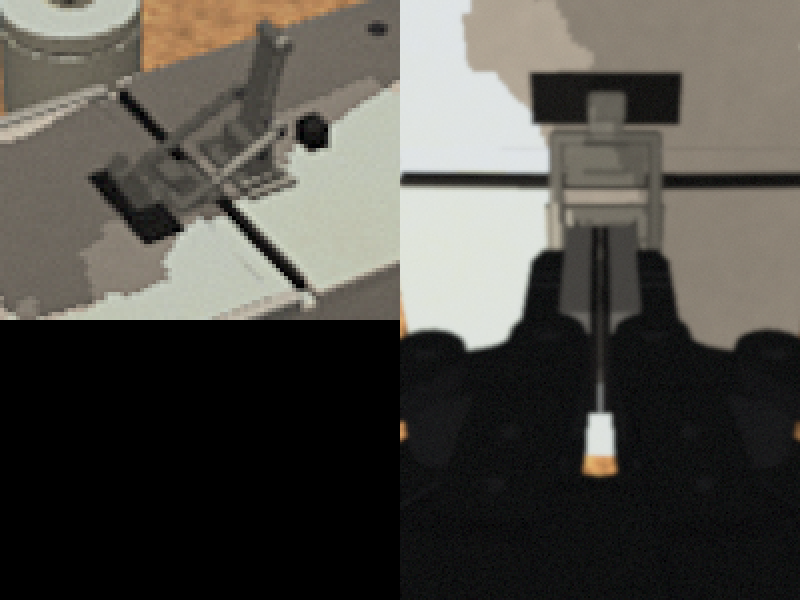

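The loop lies hooked over the keeper with its tab over the strip at (605,115). The lever is still up, bead at about (275,32) in the scene crop, and the lid gap is unchanged.

```bash
cat >> h.py <<'E'
def push(a,r,off=0,cx=.011,t=.003):
    "TCP target: -x corner of shut tips on handle's upper face at radius r, off = gap"
    d=np.array([-np.cos(a),0,np.sin(a)]);n=np.array([np.sin(a),0,np.cos(a)])
    return c2w(H+r*d+(t+off)*n+np.array([cx,0,0])),[np.pi,0,YAW]
E
python3 - <<'E'
from h import *
r=ray('scene',348.75,213);p,d=w2c(r[0]),CW.T@r[1];q=p+d*(-p[1])/d[1];b=q-H;print(q,'a',np.pi-np.arctan2(b[2],b[0]),np.hypot(b[0],b[2]))
print(delta(*push(1.3,.046,.025)))
E
```

```text
[-0.01479226  0.          0.15556004] a 1.3273628516477483 0.061369449833267795
(array([-0.1053,  0.0029,  0.1657]), array([-0.0004,  0.0816,  0.0014]))
```

play_rows(
  deltas=[
    [-0.1,0.003,0.05,0,0.08,0.001,1],
    [-0.105,0.003,0.1,0,0.0816,0.001,1],
    [-0.105,0.003,0.165,0,0.0816,0.001,1],
    [-0.105,0.003,0.165,0,0.0816,0.001,1],
    [-0.105,0.003,0.165,0,0.0816,0.001,1],
  ],
)

```text
clock: 9.2
position: [0.5695, 0.0271, 0.1468]
tool_rot: [-3.141, 0.003, -0.028]
force: [1.2, 0.5, 1.0]
grip_width: 0.0001
finger_force: 0.0
```

Run:
```python
from h import *
show()
for a,r in ((1.33,.046),(1.2,.047),(1.05,.049),(.9,.051),(.75,.053),(.6,.055),(.45,.057),(.3,.058),(.15,.059),(.05,.059)): print(a,delta(*push(a,r))[0],end=' ')
print(delta(*push(1.2,.047)))
```

```text
t 9.2 tcp case [ 2.550e+01 -1.000e-01  1.468e+02] lean [-3.141e+00  3.000e-03 -2.800e-02] F [1.2 0.5 1. ] w 0.1 ff 0.0
1.33 [-0.045  -0.0003  0.0111] 1.2 [-0.0574 -0.0003  0.0121] 1.05 [-0.0725 -0.0003  0.0139] 0.9 [-0.0876 -0.0003  0.0183] 0.75 [-0.1023 -0.0003  0.0254] 0.6 [-0.1162 -0.0004  0.035 ] 0.45 [-0.1288 -0.0004  0.0471] 0.3 [-0.1378 -0.0004  0.0621] 0.15 [-0.1445 -0.0004  0.0786] 0.05 [-0.1462 -0.0003  0.0903] (array([-0.0574, -0.0003,  0.0121]), array([-0.0002,  0.0016,  0.0004]))
```

play_rows(
  deltas=[
    [-0.03,0,0.01,0,0.001,0,1],
    [-0.045,0,0.011,0,0.001,0,1],
    [-0.051,0,0.0115,0,0.001,0,1],
    [-0.0574,0,0.0121,0,0.001,0,1],
    [-0.065,0,0.013,0,0.001,0,1],
    [-0.0725,0,0.0139,0,0.001,0,1],
    [-0.08,0,0.016,0,0.001,0,1],
    [-0.0876,0,0.0183,0,0.001,0,1],
    [-0.0876,0,0.0183,0,0.001,0,1],
  ],
)

```text
clock: 10.1
position: [0.5271, 0.0285, 0.1386]
tool_rot: [-3.141, -0.003, -0.028]
force: [4.2, -0.0, 0.6]
grip_width: 0.0003
finger_force: 1.4
```

Run:
```python
from h import *
show()
for a,r in ((.9,.051),(.75,.053),(.6,.055),(.45,.057),(.3,.058),(.15,.059),(.05,.059)): print(a,delta(*push(a,r))[0],end=' ')
im=grab_frame('scene')
cv2.imwrite('pics/c6.png',cv2.resize(im[195:285,280:400,::-1],(720,540),interpolation=3))
```

```text
t 10.1 tcp case [-1.690e+01  1.000e-01  1.386e+02] lean [-3.141e+00 -3.000e-03 -2.800e-02] F [4.2 0.1 0.6] w 0.3 ff 1.4318504557013512
0.9 [-0.0028  0.0001  0.0016] 0.75 [-0.0176  0.0001  0.0086] 0.6 [-0.0316  0.0001  0.0181] 0.45 [-0.0443  0.0001  0.0302] 0.3 [-0.0533  0.0001  0.0451] 0.15 [-0.0601  0.0001  0.0616] 0.05 [-0.0619  0.0002  0.0732]
```

View pics/c6.png

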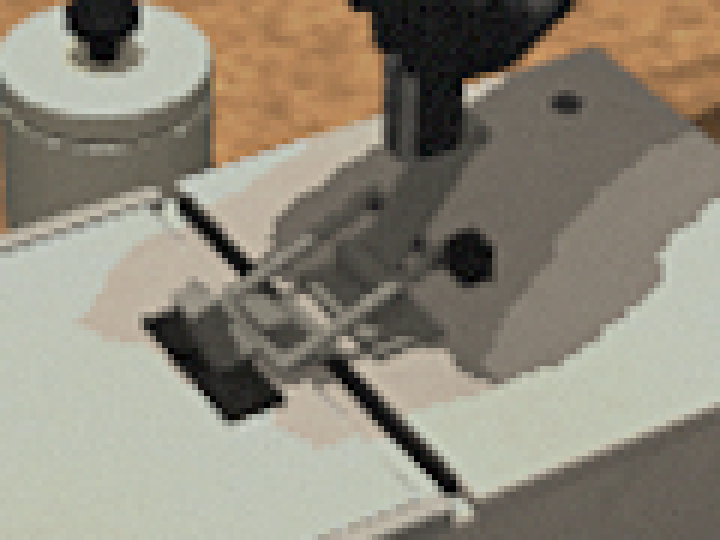

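The handle is swinging back under the fingers at (425,150), and the loop is still hooked at the keeper around (270,330), so I continue over centre.

play_rows(
  deltas=[
    [-0.01,0,0.005,0,0,0,1],
    [-0.0176,0,0.0086,0,0,0,1],
    [-0.025,0,0.013,0,0,0,1],
    [-0.0316,0,0.018,0,0,0,1],
    [-0.038,0,0.024,0,0,0,1],
    [-0.0443,0,0.03,0,0,0,1],
    [-0.049,0,0.0375,0,0,0,1],
    [-0.0533,0,0.045,0,0,0,1],
  ],
)

```text
clock: 10.95
position: [0.4999, 0.0292, 0.1156]
tool_rot: [-3.141, -0.002, -0.028]
force: [4.5, -0.7, 0.9]
grip_width: -0.0
finger_force: 1.9
```

Run:
```python
from h import *
show()
for a,r in ((.3,.058),(.15,.059),(.05,.059),(0,.059)): print(a,delta(*push(a,r))[0],end=' ')
```

```text
t 10.95 tcp case [-44.1  -0.  115.6] lean [-3.141e+00 -2.000e-03 -2.800e-02] F [ 4.5 -0.5  0.9] w -0.0 ff 1.8550489470362663
0.3 [ 0.0012 -0.     -0.0009] 0.15 [-0.0056 -0.      0.0156] 0.05 [-0.0074 -0.      0.0272] 0 [-0.0079 -0.      0.0331]
```

play_rows(
  deltas=[
    [-0.006,0,0.006,0,0,0,1],
    [-0.01,0,0.012,0,0,0,1],
    [-0.012,0,0.018,0,0,0,1],
    [-0.012,0,0.018,0,0,0,1],
  ],
)

```text
clock: 11.35
position: [0.4923, 0.0292, 0.1058]
tool_rot: [-3.141, 0.001, -0.028]
force: [-0.5, -0.2, 0.6]
grip_width: -0.0002
finger_force: 0.0
```

Run:
```python
from h import *
show()
S=grab_frame('scene');print(show());cv2.imwrite('pics/s7.png',S[:,:,::-1])
# lid gap in scene: dark pixels along a line crossing the gap near the +y edge
```

```text
t 11.35 tcp case [-51.7  -0.3 105.8] lean [-3.141e+00  1.000e-03 -2.800e-02] F [-0.4 -0.2  0.6] w -0.2 ff 0.0
t 11.4 tcp case [-51.5  -0.2 106. ] lean [-3.141e+00  1.000e-03 -2.800e-02] F [-0.3 -0.   0.6] w -0.3 ff 0.0
None
```

play_rows(
  deltas=[
    [0,0,0.004,0,0,0,1],
    [0,0,0.008,0,0,0,1],
    [0,0,0.008,0,0,0,1],
  ],
)

```text
clock: 11.7
position: [0.4928, 0.0292, 0.102]
tool_rot: [-3.141, 0.0, -0.028]
force: [0.6, 0.3, -0.6]
grip_width: -0.0001
finger_force: 0.0
```

play_rows(
  deltas=[
    [0,0,0.002,0,0,0,1],
    [0,0,0.002,0,0,0,1],
  ],
)

```text
clock: 11.9
position: [0.4929, 0.0293, 0.1012]
tool_rot: [-3.141, -0.0, -0.028]
force: [0.2, 0.2, -0.2]
grip_width: 0.0002
finger_force: 0.0
```

play_rows(
  deltas=[
    [0,0,0.0015,0,0,0,1],
    [0,0,0.0015,0,0,0,1],
  ],
)

```text
clock: 12.1
position: [0.493, 0.0293, 0.1005]
tool_rot: [-3.141, -0.0, -0.028]
force: [0.6, -0.4, 0.5]
grip_width: -0.0
finger_force: 0.0
```

play_rows(
  deltas=[
    [0,0,0.0015,0,0,0,1],
    [0,0,0.0015,0,0,0,1],
  ],
)

```text
clock: 12.3
position: [0.493, 0.0293, 0.0998]
tool_rot: [-3.141, -0.0, -0.028]
force: [0.1, -0.6, 1.5]
grip_width: 0.0001
finger_force: 0.6
```

play_rows(
  deltas=[
    [0,0,0.001,0,0,0,1],
    [0,0,0.001,0,0,0,1],
  ],
)

```text
clock: 12.5
position: [0.493, 0.0293, 0.0993]
tool_rot: [-3.141, -0.0, -0.028]
force: [-0.2, 0.0, 2.9]
grip_width: 0.0002
finger_force: 1.7
```

play_rows(
  deltas=[
    [0,0,0.001,0,0,0,1],
    [0,0,0.001,0,0,0,1],
  ],
)

```text
clock: 12.7
position: [0.493, 0.0293, 0.0988]
tool_rot: [-3.141, -0.0, -0.028]
force: [-0.6, 0.5, 5.7]
grip_width: -0.0003
finger_force: 2.7
```

play_rows(
  deltas=[
    [0,0,0.001,0,0,0,1],
    [0,0,0.001,0,0,0,1],
  ],
)

```text
clock: 12.9
position: [0.493, 0.0293, 0.0984]
tool_rot: [-3.141, -0.0, -0.028]
force: [-1.8, -0.6, 7.8]
grip_width: -0.0003
finger_force: 3.7
```

play_rows(
  deltas=[
    [0,0,-0.02,0,0,0,1],
    [0,0,-0.1,0,0,0,1],
    [0,0,-0.2,0,0,0,1],
    [0,0,-0.3,0,0,0,1],
    [0,0,-0.3,0,0,0,1],
    [0,0,-0.3,0,0,0,1],
  ],
)

```text
clock: 13.5
position: [0.4932, 0.0291, 0.2497]
tool_rot: [-3.141, -0.003, -0.028]
force: [-0.0, 0.5, -1.0]
grip_width: -0.0002
finger_force: 0.0
```

Run:
```python
from h import *
show()
im=grab_frame('scene');c=get_calibration('wrist');w=grab_frame('wrist')
import pickle;pickle.dump(c,open('w8.pkl','wb'))
cv2.imwrite('pics/w8.png',w[:,:,::-1])
o=np.zeros((600,800,3),np.uint8)
o[:320,:400]=cv2.resize(im[205:285,280:380,::-1],(400,320),interpolation=3)
o[:,400:]=cv2.resize(w[60:360,225:425,::-1],(400,600),interpolation=3)
cv2.imwrite('pics/c8.png',o)
# knob centroid -> lid position
g=w.max(2).astype(int)
m=cv2.morphologyEx((g<60).astype(np.uint8),cv2.MORPH_OPEN,np.ones((3,3)))
n,l,s,ce=cv2.connectedComponentsWithStats(m)
for i in range(1,n):
    if 30<s[i,4]<4000: print(s[i],ce[i],np.round(w2c(onz('wrist',*ce[i],.111,c))*1e3,1),np.round(w2c(onz('wrist',*ce[i],.083,c))*1e3,1))
```

```text
t 13.5 tcp case [-50.8  -0.3 249.7] lean [-3.141e+00 -3.000e-03 -2.800e-02] F [-0.   0.5 -1. ] w -0.2 ff 0.0
[455  44  37  49 877] [468.52109464  70.82554162] [  74.8 -110.5  111. ] [  79.7 -121.7   83. ]
[ 65  50  28  28 593] [77.7470489  63.66947723] [ 97.1 214.9 111. ] [104.2 236.2  83. ]
[ 290   75   71   25 1274] [325.25588697  87.50470958] [ 55.2   0.7 111. ] [58.2  0.7 83. ]
[240 129  55   4 165] [267.         130.29090909] [ 23.4  44.5 111. ] [23.2 48.8 83. ]
[356 129  22   3  66] [366.5 130. ] [ 23.3 -30.2 111. ] [ 23.1 -33.3  83. ]
[393 130  12   3  36] [398.5 131. ] [ 23.3 -54.6 111. ] [ 23.1 -60.2  83. ]
[415 131  11   3  33] [420. 132.] [ 23.3 -71.5 111. ] [ 23.1 -78.7  83. ]
[525 152  27  30 645] [538.33178295 166.31317829] [   2.6 -179.8  111. ] [   0.4 -197.8   83. ]
[394 295  10   9  75] [398.76       299.05333333] [-115.8  -62.2  111. ] [-129.8  -68.5   83. ]
[606 372  34  76 641] [624.30577223 412.1201248 ] [-322.7 -431.7  111. ] [-357.4 -474.8   83. ]
[619 431  21  13 134] [629.35074627 437.29850746] [-394.  -488.1  111. ] [-435.7 -536.8   83. ]
[ 26 441  38  34 236] [ 47.86016949 456.6059322 ] [-422.9  440.4  111. ] [-467.5  484.1   83. ]
[  0 448  23  32 399] [  7.33834586 468.17794486] [-526.7  617.2  111. ] [-581.7  678.5   83. ]
```

View pics/c8.png

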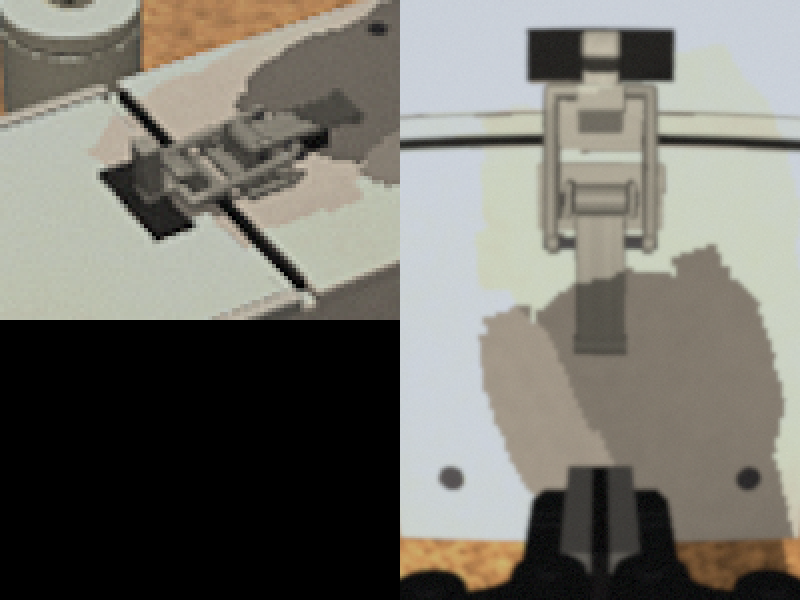

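The handle lies flat on its stop at (600,340), and the loop is taut with its bar under the keeper. The strip centre has moved from x≈64 to 58 mm, so the latch has drawn the lid in about 6 mm, to roughly 7 mm out. The arm is clear, so I hand in.

```bash
python3 -c "
from workcell import *
print(job_done())"
```

```text
the job is handed in; nothing more can be done
None
```

I closed the latch and handed the job in at about 13.5 s; the hand-in returned no verdict. The last pictures show the lever flat on its stop, the bar under the keeper's lip, and the lid drawn in about 6 mm, to roughly 7 mm from fully in. I could not measure the loop's pull directly.

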